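# Empty the fittings scoop into the tub

### The job

Two pipe end caps lie in the small metal scoop. Pick the scoop up by its wooden grip, hold its open edge low over the empty white tub (not the smaller tub with screws in it) and tip the caps out over that edge, so that both end up in the tub; do not touch the caps with the fingers. Then set the scoop down flat on the bench again, leaving the tub standing where it was.

Things in the scene. Friction and masses are not known exactly. Their poses are not given: they have to be found in the camera images.
- scoop: Loose aluminium tray, 0.2 kg, 110 x 60 mm, floor 3, wall 3; lips 30 high on three sides; front short side open. At its back an upright wooden grip, 16 thick (x), 40 wide (y), 46 to 92 above the underside, centre (0.117, 0, 0.069). Origin: middle of the open edge, underside; x: from there back to the grip; y across; z up. Starts flat on the bench, open edge roughly to the right (-y).
- tub: Loose empty open white plastic tub, 104 x 134 mm (x, y), 47 high, 96 x 126 inside, wall and floor 2, 0.25 kg. Origin: centre of the underside, z up. Stands right of the scoop. Nearer to the robot or farther than it, in line, stands a smaller white tub with screws in it (84 x 137 x 42 mm), not wanted. A fixed carton 190 tall fills the bench behind x = 0.67.
- cap_1: Loose blue plastic pipe end cap, 35 mm diameter, 26 high, 0.04 kg, standing closed end down on the scoop's floor, the one nearer to the open edge. Origin: centre of its underside, z along its axis. The caps slide when the floor slopes more than about 25 degrees; 45 to 50 degrees empties the scoop surely.
- cap_2: A second cap just like cap_1, behind it, nearer to the scoop's back lip.
Not all that is in view belongs to the job. What is shaped like the cap_2 but pink or yellow is not meant. Leave any purple look-alike of the cap_1 alone.

How it is judged:
On the way:
1. the scoop is tipped, open edge down (floor at least 20 degrees steep), with the open edge over the tub and less than 14 cm above the bench (angle between scoop's own x axis and vertical below 1.22 rad and horizontal distance between scoop and tub below 0.075 m and height (world z) of scoop below 0.14 m), for 0.1 s.
At the end, for the whole second after the job is handed in: both caps lie at rest inside the tub (between its walls, undersides less than 60 mm above the bench); the tub stands upright within 30 mm of where it was; the scoop stands flat on the bench (origin less than 15 mm up, within 7 degrees of level), at rest (x of cap_1 in the frame of tub between -0.052 and 0.052 m and y of cap_1 in the frame of tub between -0.067 and 0.067 m and height (world z) of each of cap_1, cap_2 below 0.06 m and x of cap_2 in the frame of tub between -0.052 and 0.052 m and y of cap_2 in the frame of tub between -0.067 and 0.067 m and linear speed of each of cap_1, cap_2 below 0.05 m/s and distance of tub from where it was at the start of the episode below 0.03 m and angle between tub's own z axis and vertical below 0.17 rad and height (world z) of scoop below 0.015 m and angle between scoop's own z axis and vertical below 0.12 rad and linear speed of scoop below 0.03 m/s); the robot touches nothing.
It fails at once if the fingers touch a cap (contact force between the fingers and cap_1 above 0.5 N or contact force between the fingers and cap_2 above 0.5 N).
It fails at once if a cap is over the open edge and out of the scoop more than 18 cm above the bench ((x of cap_1 in the frame of scoop below -0.025 m and height (world z) of cap_1 above 0.18 m) or (x of cap_2 in the frame of scoop below -0.025 m and height (world z) of cap_2 above 0.18 m)).
It also fails if it takes over 54 s, if anything falls off the work surface, if the arm or the gripper's body presses on something with over 40 N, if the wrist force passes 120 N, or if a joint passes its speed limit or range.

### The arm

A 7-joint arm with a two-finger parallel gripper is mounted at the origin on a cart in front of the work surface, level with it; the furniture and walls round the work are solid. World frame = base frame: x ahead of the robot, y to its left, z up, the work surface at z = 0. Lengths are in m, angles in rad, forces in N, time in s.
With the tool pointing down it reaches from about 0.4 to 0.85 m from the base axis. Payload 4.5 kg.
Tool frame: the origin (TCP) lies between the finger pads; the fingertips stand 11 mm ahead of it and the grasp point (between the pads) lies 8 mm behind it (r.nose_length is the distance from the TCP to the fingertips, in m); z points along the fingers, y is the line along which they close (so a half turn about z gives the same grasp; the last joint's range is limited). The gripper opens to 88 mm and grips with 3 to 60 N. Pads are 18 mm wide; open, the fingers measure 123 mm over their backs; the gripper's body (75 mm by 187 mm) begins 45 mm behind the grasp point.
Start: joints at [-1.131, 0.689, -0.195, 1.565, 0.157, 0.902, -0.215], TCP at [0.247, 0.574, 0.25] pointing down, gripper open.
Joint ranges: [-3.01, 3.01], [-0.46, 2.08], [-1.47, 1.51], [0.13, 2.56], [-1, 4.14], [0.04, 2.09], [-2.66, 2.66]. Speed limits (rad/s): [2.57, 2.57, 3.14, 3.14, 3.14, 3.14, 3.14].

### API

Orientations are given as a unit quaternion [x, y, z, w].
In Python, from plant import get_state, snapshot, camera_model, r gives the robot as it stands.
- The arm moves only by the shell command python3 -m inch 'ROWS' [FORCE]. ROWS is text: rows parted by semicolons, each of 7 numbers parted by spaces: the opening, from -1 (shut) to 1 (fully open), then the shift along the tool's x, y, z in m, then the turn, a rotation vector about the tool's x, y, z in rad. A call has 1 to 20 rows; each row shifts and turns the commanded pose from where the row before left it, along the tool's axes as they then stand; what a row does not reach is not made up. A row lasts 1/12 s, in which the tool goes at most 41.7 mm and 7.16 degrees, less where a joint would pass 70% of its speed; a pose out of reach is approached as far as the arm can. A call is refused whole if a number of a shift passes 0.0417 or a number of a turn 0.125, either way. A call with a gripper value outside its range is refused whole. The fingers move at their own pace and stop on an object; FORCE is the grip in N (left out, the last holds). Time passes only in rows, so rows that do not move let the fingers close. It gives the time, the measured TCP pose, the force, the opening and the grip force at its end, in the units of the state.
- get_state(): the state, without advancing time (a new reading comes with each control period).
- snapshot(name): name is "scene" or "top" or "wrist"; returns (picture, depth): 400x640x3 uint8, red, green, blue; 400x640 float32, m along the optical axis (not along the pixel's ray), 0 where there is no reading.
- camera_model(name): a dict with "intrinsics" (3x3 intrinsics, pixels), "view" (4x4, takes a point from world to camera coordinates). Camera axes: x right, y down, z forward; pixel columns grow to the right and rows downward; lengths in m; the calibration is good to about 2 mm. A picture is of the moment at which its call begins: read the wrist's pose just before it. camera_model takes no time and is no camera call; for the wrist camera it gives the pose at the moment of the call.
- r.finish_job(): hands the job in; it is judged then, once.
The state is a dict: "clock": time; "q": joint angles; "qd": joint speeds; "joint_torque": joint torques, N m; "tool_pos": TCP position; "eef_rot": TCP orientation; "contact_force": force on the tool from outside, world axes, zero at the start; "moment": the same for the moment, N m; "opening": opening from 0.0 (shut) to 1.0 (fully open); "finger_force": force on a finger pad.
Only numpy, scipy, OpenCV 4.12 (cv2) and the standard library are available. Lean on these libraries where they do the work, as an engineer would, in place of code of your own. Each camera call takes 0.05 s, during which the arm holds its last target. There are 200 camera calls.

## Working session

There is one attempt and no reset: what is moved stays moved. The work goes in short steps, Python scripts to look and compute and a shell command to move; the robot and the scene stay as the last step left them, time stands still between calls to the robot, and variables do not carry over. Pictures are saved under pics/ and viewed, at most 10 in all, crops included, and the job is handed in when it is done.

```bash
ls; mkdir -p pics
python3 - <<'E'
from plant import *
import cv2,numpy as np
s=get_state();print({k:np.round(v,3) for k,v in s.items()})
for n in("scene","top"):
    p,d=snapshot(n);cv2.imwrite(f"pics/{n}0.png",p[:,:,::-1]);np.save(f"pics/{n}0.npy",d)
    m=camera_model(n);print(n,np.round(m["view"],3).tolist(),m["intrinsics"])
E
```

```text
pics
{'clock': np.float64(0.0), 'q': array([-1.131,  0.69 , -0.195,  1.566,  0.157,  0.902, -0.215]), 'qd': array([-0.   ,  0.   ,  0.   , -0.001,  0.001,  0.001,  0.   ]), 'joint_torque': array([-1.0000e-03, -5.2754e+01, -1.2670e+00, -1.5343e+01, -5.3000e-02,
        6.0000e-03,  0.0000e+00]), 'tool_pos': array([0.246, 0.574, 0.249]), 'eef_rot': array([ 0.201,  0.979, -0.001, -0.   ]), 'contact_force': array([ 0.354,  0.651, -0.881]), 'moment': array([ 0.001, -0.039,  0.038]), 'finger_force': np.float64(0.0), 'opening': np.float64(1.0)}
scene [[-0.446, -0.895, -0.004, 0.48], [-0.517, 0.261, -0.815, 0.215], [0.731, -0.362, -0.579, 0.706], [0.0, 0.0, 0.0, 1.0]] [[517.64536735   0.         320.08954451]
 [  0.         517.64536735 195.97335373]
 [  0.           0.           1.        ]]
top [[0.018, -0.999, 0.033, 0.232], [-0.998, -0.02, -0.066, 0.505], [0.067, -0.031, -0.997, 0.868], [0.0, 0.0, 0.0, 1.0]] [[361.94821489   0.         320.83084896]
 [  0.         361.94821489 196.57113887]
 [  0.           0.           1.        ]]
```

View pics/top0.png

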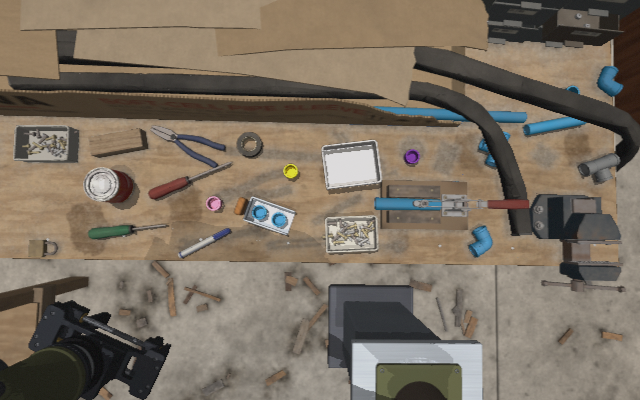

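View pics/scene0.png

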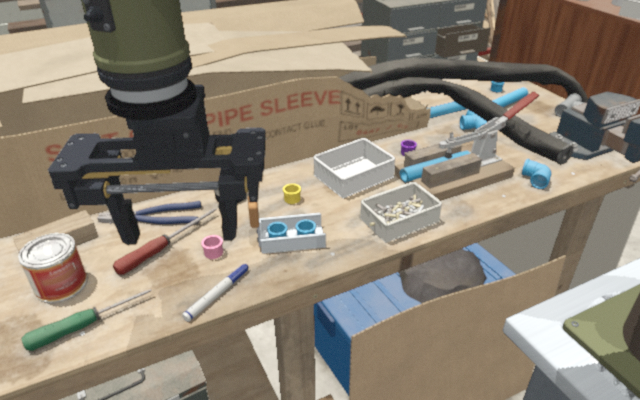

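The top view shows the scoop at about (268,215), with its wooden grip at (240,206), two blue caps at (261,214) and (279,220), and the open edge on the right. There are two candidate tubs: the empty one at (352,165), which is larger and farther away, and one with screws at (352,234). The empty one fits the description. The pink, yellow and purple caps are decoys.

```bash
cat > h.py <<'E'
import numpy as np,cv2
from plant import *
def cloud(d,m):
    K=m["intrinsics"];V=np.linalg.inv(m["view"])
    v,u=np.mgrid[:d.shape[0],:d.shape[1]]
    P=np.stack([(u-K[0,2])/K[0,0]*d,(v-K[1,2])/K[1,1]*d,d],-1)
    W=P@V[:3,:3].T+V[:3,3];W[d==0]=np.nan;return W
def rect(p):
    c,s,a=cv2.minAreaRect(p.astype(np.float32)*1000);return np.round(c,1),np.round(s,1),round(a,1)
E
python3 - <<'E'
from h import *
p=cv2.imread("pics/top0.png");hsv=cv2.cvtColor(p,cv2.COLOR_BGR2HSV)
W=cloud(np.load("pics/top0.npy"),camera_model("top"));z=W[...,2]
def box(r0,r1,c0,c1):
    m=np.zeros(z.shape,bool);m[r0:r1,c0:c1]=1;return m
print("bench z",np.nanmedian(z[175:200,255:275]))
t=box(135,195,312,388)&(z>.035)&(z<.06);print("tub",rect(W[t][:,:2]),np.median(z[t]),t.sum())
t2=box(212,260,318,384)&(z>.03)&(z<.055);print("tub2",rect(W[t2][:,:2]))
s=box(192,240,243,300)&(z>.015)&(z<.05);print("scoop",rect(W[s][:,:2]),s.sum())
g=box(190,222,230,252)&(z>.06);print("grip",rect(W[g][:,:2]),np.nanmax(z[g]),g.sum(),W[g].mean(0))
b=box(192,240,243,300)&(hsv[...,1]>120)&(abs(hsv[...,0].astype(int)-100)<15)
n,l,st,c=cv2.connectedComponentsWithStats(b.astype(np.uint8))
for i in range(1,n):
    if st[i,4]>20: print("cap",np.nanmean(W[l==i],0),c[i])
car=z>.1;car[110:]=0;print("carton front x",np.nanmin(W[car&box(80,125,200,400)][:,0]) if (car&box(80,125,200,400)).any() else None)
cv2.imwrite("pics/crop0.png",cv2.resize(p[120:265,195:395],None,fx=4,fy=4,interpolation=cv2.INTER_CUBIC))
E
```

```text
bench z -0.0003553245842835562
tub (array([564.4, 164.7]), array([134.4, 145.9]), 8.1) 0.04599751847910055 400
tub2 (array([413.3, 169.8]), array([ 83.9, 124.5]), 3.2)
scoop (array([452.9, 366.7]), array([110.2,  61.2]), 71.8) 393
grip (array([472.1, 424.4]), array([16.3, 39.7]), 72.1) 0.0951514350248499 162 [0.47165705 0.42268653 0.08683369]
cap [0.45980429 0.39050202 0.01598859] [258.8447205  212.13664596]
cap [0.44366228 0.34372626 0.01488282] [278.20945946 219.24324324]
carton front x 0.6741799638955739
```

View pics/crop0.png

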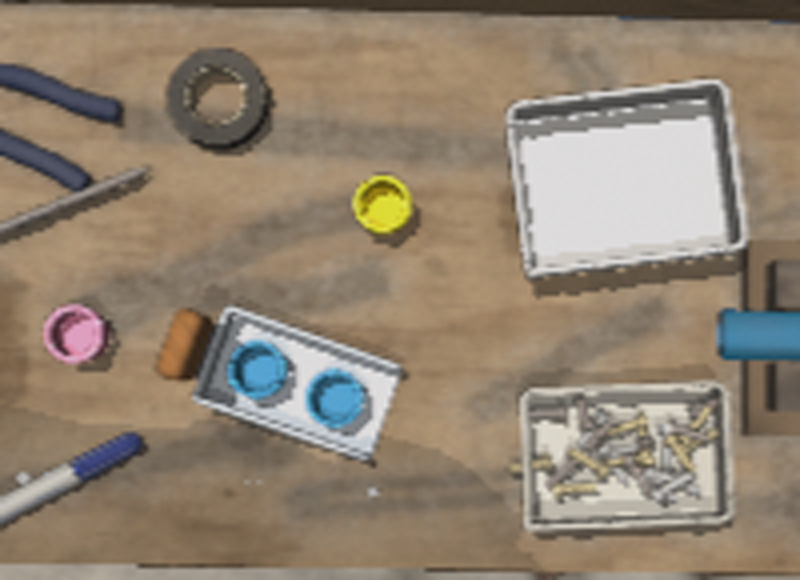

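Confirmed in the crop: the empty tub is at crop (627,180), the screws tub at (627,455), and the scoop has both caps with the grip at (185,343). Next is the approach. I'll also compute the tub pose from its rim corners.

```bash
cat >> h.py <<'E'
from scipy.spatial.transform import Rotation as R
def need(target):
    s=get_state();Rt=R.from_quat(s["eef_rot"]).inv();return np.round(Rt.apply(np.array(target)-s["tool_pos"]),4)
E
python3 - <<'E'
from h import *
m=camera_model("top");K=m["intrinsics"];V=np.linalg.inv(m["view"]);C=V[:3,3]
c=np.array([(508,104),(724,82),(746,244),(530,276)])/4+[195,120]
P=[]
for u,v in c:
    d=V[:3,:3]@[(u-K[0,2])/K[0,0],(v-K[1,2])/K[1,1],1];P.append((C+d*(.047-C[2])/d[2])[:2])
print(np.round(P,3),rect(np.array(P)),np.mean(P,0))
print(need([.472,.4255,.17]))
E
python3 -m inch '0 -0.0266 -0.0047 0.0079 0 0 -0.0087;0 -0.0266 -0.0047 0.0079 0 0 -0.0087;0 -0.0266 -0.0047 0.0079 0 0 -0.0087;0 -0.0266 -0.0047 0.0079 0 0 -0.0087;0 -0.0266 -0.0047 0.0079 0 0 -0.0087;0 -0.0266 -0.0047 0.0079 0 0 -0.0087;0 -0.0266 -0.0047 0.0079 0 0 -0.0087;0 -0.0266 -0.0047 0.0079 0 0 -0.0087;0 -0.0266 -0.0047 0.0079 0 0 -0.0087;0 -0.0266 -0.0047 0.0079 0 0 -0.0087;0 0 0 0 0 0 0;0 0 0 0 0 0 0'
python3 - <<'E'
from h import *
s=get_state();M=R.from_quat(s["eef_rot"]).as_matrix();print(np.round(M,3),s["q"].round(2),need([.472,.4255,.064]))
m=camera_model("wrist");p,d=snapshot("wrist");cv2.imwrite("pics/w1.png",p[:,:,::-1]);W=cloud(d,m);z=W[...,2]
g=(z>.08)&(z<.1)&(abs(W[...,0]-.472)<.04)&(abs(W[...,1]-.425)<.04);print("grip",rect(W[g][:,:2]),g.sum(),z[g].max())
E
```

```text
[[0.618 0.242]
 [0.634 0.114]
 [0.538 0.1  ]
 [0.516 0.228]] (array([576.4, 171. ]), array([102.8, 129.2]), 8.2) [0.57664791 0.17104031]
[-0.2656 -0.0471  0.0791]
clock: 1.1
tool_pos: [0.4796, 0.4328, 0.1696]
eef_rot: [0.161, 0.987, -0.001, -0.0]
contact_force: [-0.4, -0.4, -0.1]
opening: 0.497
finger_force: 0.0
[[-0.948  0.317 -0.001]
 [ 0.317  0.948 -0.002]
 [-0.    -0.002 -1.   ]] [-0.68  0.82 -0.23  1.57  0.24  0.79  0.23] [ 0.0049 -0.0091  0.1056]
grip (array([470.4, 423.5]), array([15.9, 38.8]), 71.4) 975 0.09387199234234295
```

View pics/w1.png

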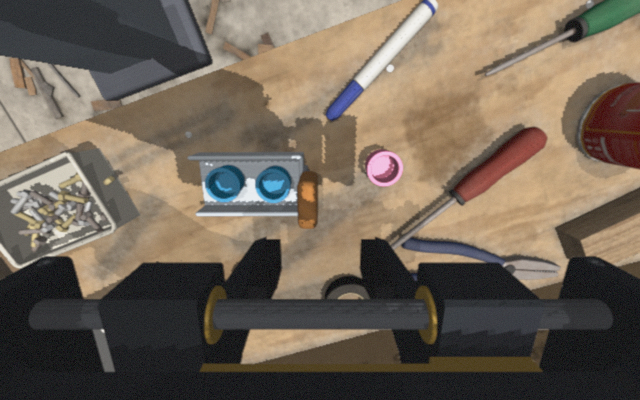

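The wrist view shows the scoop from above with its grip at (308,200), aligned with the closing line. The pink cap at (384,168) is clear of the fingers. I'll descend and grip.

```bash
python3 -m inch '0 0.0028 -0.0052 0 0 0 0;0 0.0027 -0.0052 0 0 0 0;0 0 0 0.0176 0 0 0;0 0 0 0.0176 0 0 0;0 0 0 0.0176 0 0 0;0 0 0 0.0176 0 0 0;0 0 0 0.0176 0 0 0;0 0 0 0.0176 0 0 0;0 0 0 0 0 0 0;0 0 0 0 0 0 0'
python3 -m inch '-1 0 0 0 0 0 0;-1 0 0 0 0 0 0;-1 0 0 0 0 0 0;-1 0 0 0 0 0 0;-1 0 0 0 0 0 0;-1 0 0 0 0 0 0;-1 0 0 0 0 0 0' 45
```

```text
clock: 1.98
tool_pos: [0.468, 0.4271, 0.065]
eef_rot: [0.158, 0.987, -0.001, -0.001]
contact_force: [-0.4, -0.6, -0.8]
opening: 0.499
finger_force: 0.0
clock: 2.57
tool_pos: [0.4697, 0.4263, 0.066]
eef_rot: [0.159, 0.987, -0.0, 0.0]
contact_force: [-1.3, -1.6, 5.4]
opening: 0.18
finger_force: 44.7
```

The grip is held (16 mm, 45 N). Next I lift and yaw to line up with the tub's long axis.

```bash
python3 -m inch '-1 0 0 -0.006 0 0 0;-1 0 0 -0.012 0 0 0;-1 0 0 -0.02 0 0 0;-1 0 0 -0.022 0 0 0;-1 0 0 -0.022 0 0 0;-1 0 0 -0.018 0 0 0;-1 0 0 -0.009 0 0 0;-1 0 0 0 0 0 -0.04;-1 0 0 0 0 0 -0.06;-1 0 0 0 0 0 -0.06;-1 0 0 0 0 0 -0.06;-1 0 0 0 0 0 -0.06;-1 0 0 0 0 0 -0.06;-1 0 0 0 0 0 -0.06;-1 0 0 0 0 0 -0.046;-1 0 0 0 0 0 -0.02;-1 0 0 0 0 0 0;-1 0 0 0 0 0 0'
python3 - <<'E'
from h import *
s=get_state();print(R.from_quat(s["eef_rot"]).as_matrix().round(3),s["q"].round(2),need([.555,.3215,.175]),s["opening"],s["finger_force"])
p,d=snapshot("scene");cv2.imwrite("pics/s2.png",p[:,:,::-1])
E
```

```text
clock: 4.07
tool_pos: [0.4695, 0.4268, 0.1741]
eef_rot: [-0.073, 0.997, -0.0, -0.0]
contact_force: [-0.2, 0.2, -3.1]
opening: 0.177
finger_force: 44.6
[[-0.989 -0.146 -0.   ]
 [-0.146  0.989 -0.   ]
 [ 0.    -0.    -1.   ]] [-0.61  0.81 -0.37  1.6   0.37  0.8   0.58] [-0.0692 -0.1166 -0.001 ] 0.17727787497907402 44.64595519937575
```

View pics/s2.png

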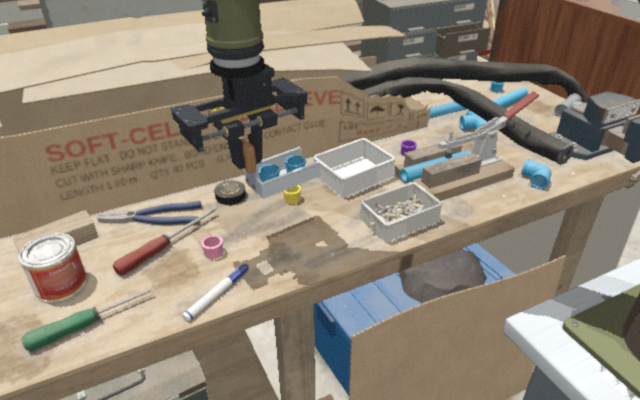

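The scene shows the scoop level in the air with both caps at (270,172) and (295,163). I'll carry it over the tub and lower it.

```bash
python3 -m inch '-1 -0.004 -0.007 0 0 0 0;-1 -0.008 -0.0136 0 0 0 0;-1 -0.009 -0.015 0 0 0 0;-1 -0.009 -0.015 0 0 0 0;-1 -0.009 -0.015 0 0 0 0;-1 -0.009 -0.015 0 0 0 0;-1 -0.009 -0.015 0 0 0 0;-1 -0.008 -0.0136 0 0 0 0;-1 -0.004 -0.0074 0 0 0 0;-1 0 0 0.006 0 0 0;-1 0 0 0.011 0 0 0;-1 0 0 0.011 0 0 0;-1 0 0 0.006 0 0 0;-1 0 0 0 0 0 0;-1 0 0 0 0 0 0'
python3 - <<'E'
from h import *
s=get_state();M=R.from_quat(s["eef_rot"]).as_matrix();print(s["q"].round(2),M[:,1].round(3))
print("edge",s["tool_pos"]+M@[0,-.117,.065])
p,d=snapshot("top");cv2.imwrite("pics/t3.png",cv2.resize(p[90:270,220:420,::-1],None,fx=3,fy=3))
a=np.array([0,-.117,.065])
for th in(.06,.1):print(th,(a-R.from_rotvec([-th,0,0]).apply(a)).round(4))
E
```

```text
clock: 5.37
tool_pos: [0.554, 0.3224, 0.1392]
eef_rot: [-0.074, 0.997, -0.0, -0.001]
contact_force: [-0.4, 0.1, -2.7]
opening: 0.181
finger_force: 44.6
[-0.4   0.86 -0.37  1.6   0.41  0.76  0.76] [-0.148  0.989 -0.   ]
edge [0.57119503 0.20663493 0.07426748]
0.06 [ 0.     -0.0041 -0.0069]
0.1 [ 0.     -0.0071 -0.0114]
```

View pics/t3.png

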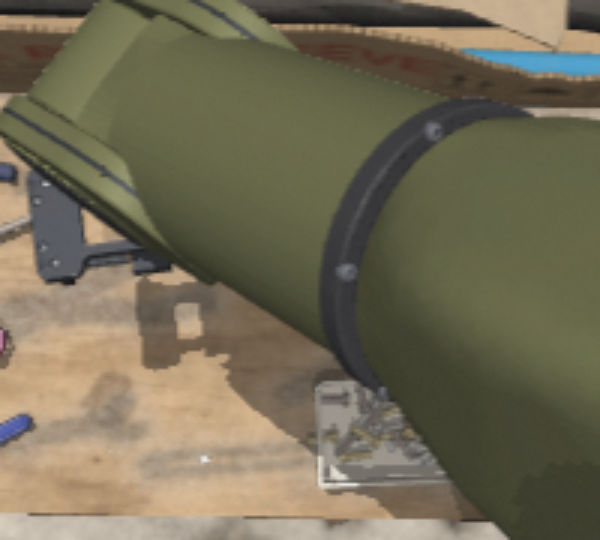

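The arm hides the tub from above. By kinematics the edge is at (0.571, 0.207, 0.074), over the tub. I'll tip about the open edge, first to about 20° as a check.

```bash
python3 -m inch '-1 0 -0.0041 -0.0069 -0.06 0 0;-1 0 -0.0041 -0.0069 -0.06 0 0;-1 0 -0.0041 -0.0069 -0.06 0 0;-1 0 -0.0041 -0.0069 -0.06 0 0;-1 0 -0.0041 -0.0069 -0.06 0 0;-1 0 -0.0041 -0.0069 -0.06 0 0;-1 0 0 0 0 0 0;-1 0 0 0 0 0 0'
cat > e.py <<'E'
from h import *
s=get_state();M=R.from_quat(s["eef_rot"]).as_matrix();print(s["q"].round(2),"tilt",np.degrees(np.arcsin(M[2,1])).round(1),"edge",(s["tool_pos"]+M@[0,-.117,.065]).round(4),M[:,1].round(3))
E
python3 e.py
```

```text
clock: 6.08
tool_pos: [0.5604, 0.29, 0.1771]
eef_rot: [-0.071, 0.981, 0.178, -0.013]
contact_force: [0.3, 1.0, -2.4]
opening: 0.176
finger_force: 44.8
[-0.01  0.86 -0.67  1.7   0.26  0.6   1.04] tilt 20.5 edge [0.5729 0.2041 0.0752] [-0.135  0.927  0.351]
```

```bash
python3 -m inch '-1 0 -0.0041 -0.0069 -0.06 0 0;-1 0 -0.0041 -0.0069 -0.06 0 0;-1 0 -0.0041 -0.0069 -0.06 0 0;-1 0 -0.0041 -0.0069 -0.06 0 0;-1 0 -0.0041 -0.0069 -0.06 0 0;-1 0 -0.0041 -0.0069 -0.06 0 0;-1 0 -0.0041 -0.0069 -0.06 0 0;-1 0 -0.0041 -0.0069 -0.06 0 0;-1 0 0 0 0 0 0;-1 0 0 0 0 0 0;-1 0 0 0 0 0 0;-1 0 0 0 0 0 0;-1 0 0 0 0 0 0;-1 0 0 0 0 0 0'
python3 e.py
python3 - <<'E'
from h import *
p,d=snapshot("scene");cv2.imwrite("pics/s4.png",cv2.resize(p[60:260,220:480,::-1],None,fx=3,fy=3))
E
```

```text
clock: 7.25
tool_pos: [0.5674, 0.2367, 0.2064]
eef_rot: [-0.068, 0.911, 0.406, -0.03]
contact_force: [-0.2, -0.8, -2.3]
opening: 0.177
finger_force: 44.8
[ 0.46  1.1  -1.09  1.72  0.13  0.6   1.4 ] tilt 48.1 edge [0.572  0.2073 0.0759] [-0.1    0.661  0.744]
```

View pics/s4.png

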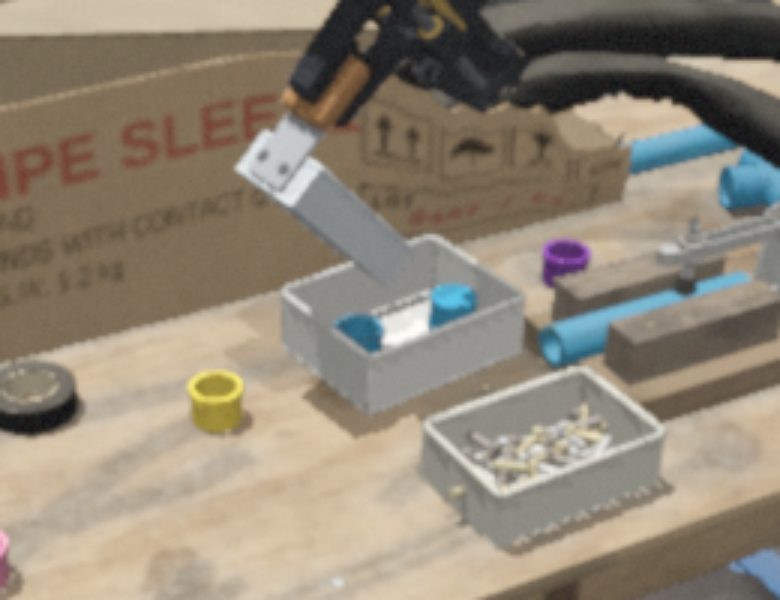

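Both caps are in the tub, at (358,332) and (453,305) in the crop, and the scoop is empty. I'll tip it back level, raise it and return.

```bash
python3 -m inch '-1 0 0.0037 0.0071 0.06 0 0;-1 0 0.0037 0.0071 0.06 0 0;-1 0 0.0069 0.0145 0.12 0 0;-1 0 0.0069 0.0145 0.12 0 0;-1 0 0.0069 0.0145 0.12 0 0;-1 0 0.0069 0.0145 0.12 0 0;-1 0 0.0069 0.0145 0.12 0 0;-1 0 0.0037 0.0071 0.06 0 0;-1 0 0.0037 0.0071 0.06 0 0;-1 0 0 0 0 0 0;-1 0 0 -0.015 0 0 0;-1 0 0 -0.02 0 0 0;-1 0 0 0 0 0 0;-1 0 0 0 0 0 0'
python3 e.py; python3 -c "
from h import *
print(need([.47,.4265,.174]))"
```

```text
clock: 8.47
tool_pos: [0.5558, 0.3213, 0.1761]
eef_rot: [-0.073, 0.997, 0.001, 0.001]
contact_force: [-0.7, 0.8, -2.4]
opening: 0.178
finger_force: 44.8
[-0.4   0.82 -0.37  1.58  0.37  0.82  0.8 ] tilt 0.1 edge [0.5729 0.2058 0.1108] [-0.145  0.989  0.002]
[0.0696 0.1165 0.0022]
```

```bash
python3 -m inch '-1 0.005 0.008 0 0 0 0;-1 0.01 0.017 0 0 0 0;-1 0.013 0.022 0 0 0 0;-1 0.013 0.022 0 0 0 0;-1 0.013 0.022 0 0 0 0;-1 0.01 0.017 0 0 0 0;-1 0.0056 0.0085 0 0 0 0;-1 0 0 0 0 0 0.066;-1 0 0 0 0 0 0.1;-1 0 0 0 0 0 0.1;-1 0 0 0 0 0 0.1;-1 0 0 0 0 0 0.1;-1 0 0 0 0 0 0;-1 0 0 0 0 0 0'
python3 -m inch '-1 0 0 0.02 0 0 0;-1 0 0 0.02 0 0 0;-1 0 0 0.02 0 0 0;-1 0 0 0.018 0 0 0;-1 0 0 0.01 0 0 0;-1 0 0 0.006 0 0 0;-1 0 0 0.004 0 0 0;-1 0 0 0 0 0 0;-1 0 0 0 0 0 0;-1 0 0 0 0 0 0'; python3 e.py
```

```text
clock: 9.63
tool_pos: [0.469, 0.426, 0.1744]
eef_rot: [0.158, 0.987, -0.001, -0.0]
contact_force: [0.7, -0.1, -2.2]
opening: 0.173
finger_force: 44.8
clock: 10.47
tool_pos: [0.4696, 0.4273, 0.0781]
eef_rot: [0.159, 0.987, 0.001, 0.001]
contact_force: [0.8, 0.1, -2.0]
opening: 0.176
finger_force: 44.8
[-0.71  0.93 -0.18  1.65  0.27  0.58  0.21] tilt 0.1 edge [0.433  0.3163 0.0129] [0.313 0.95  0.002]
```

```bash
python3 -m inch '-1 0 0 0.004 0 0 0;-1 0 0 0.003 0 0 0;-1 0 0 0.002 0 0 0;-1 0 0 0.002 0 0 0;-1 0 0 0.001 0 0 0;-1 0 0 0 0 0 0;-1 0 0 0 0 0 0'
```

```text
clock: 11.05
tool_pos: [0.469, 0.4268, 0.0661]
eef_rot: [0.159, 0.987, 0.0, 0.0]
contact_force: [-1.7, -0.8, 5.4]
opening: 0.173
finger_force: 44.8
```

The scoop is on the bench, with the same force reading as at the grasp. I'll release and retreat.

```bash
python3 -m inch '-0.4 0 0 0 0 0 0;-0.2 0 0 0 0 0 0;0 0 0 0 0 0 0;0 0 0 0 0 0 0;0 0 0 0 0 0 0;0 0 0 -0.01 0 0 0;0 0 0 -0.02 0 0 0;0 0 0 -0.03 0 0 0;0 0 0 -0.03 0 0 0;0 0 0 -0.03 0 0 0;0 0.03 0 -0.03 0 0 0;0 0.03 0 -0.02 0 0 0;0 0.03 0 0 0 0 0;0 0.03 0 0 0 0 0;0 0.03 0 0 0 0 0;0 0.03 0 0 0 0 0;0 0.03 0 0 0 0 0;0 0 0 0 0 0 0;0 0 0 0 0 0 0'
python3 - <<'E'
from h import *
p,d=snapshot("scene");cv2.imwrite("pics/s5.png",p[:,:,::-1])
p,d=snapshot("top");W=cloud(d,camera_model("top"));z=W[...,2]
s=(abs(W[...,0]-.453)<.06)&(abs(W[...,1]-.367)<.055)&(z>.015)&(z<.05);print("scoop",rect(W[s][:,:2]),s.sum())
z0=np.load("pics/top0.npy");a=np.s_[135:188,312:372]
print("tub depth change median/95%",np.median(abs(d-z0)[a]),np.percentile(abs(d-z0)[a],80))
cv2.imwrite("pics/t5.png",cv2.resize(p[120:265,195:395,::-1],None,fx=4,fy=4,interpolation=cv2.INTER_CUBIC))
E
```

```text
clock: 12.63
tool_pos: [0.268, 0.4934, 0.2354]
eef_rot: [0.157, 0.988, 0.001, -0.0]
contact_force: [1.0, -0.2, 0.3]
opening: 0.501
finger_force: 0.0
scoop (array([452.3, 367.1]), array([110.1,  61.4]), 72.0) 218
tub depth change median/95% 0.0016756654 0.0034466982
```

View pics/s5.png

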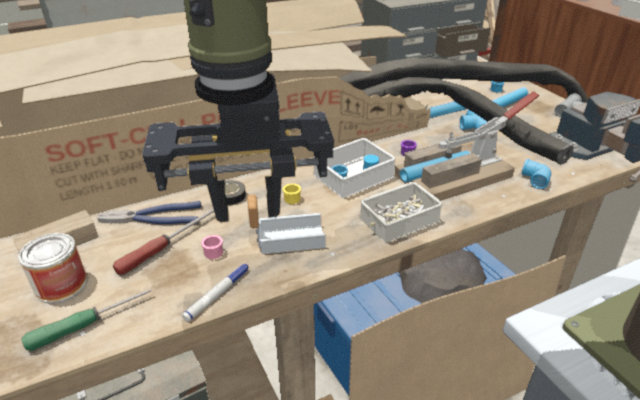

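View pics/t5.png

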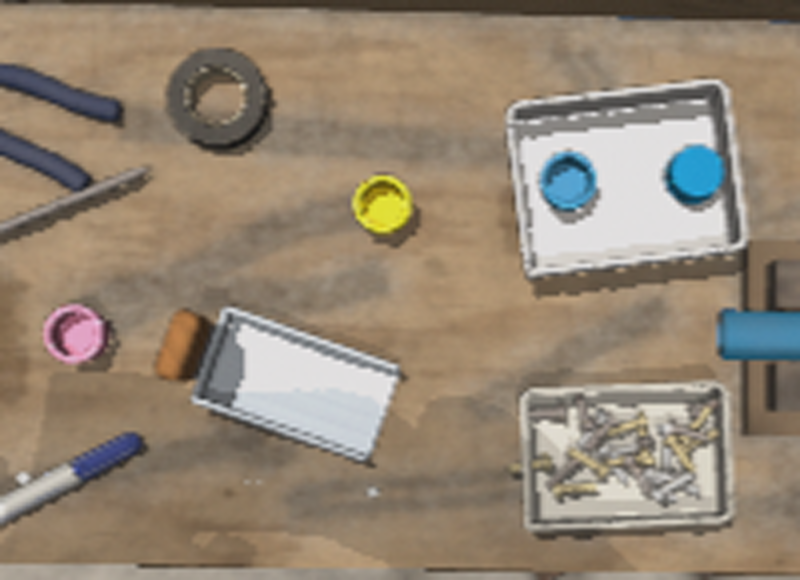

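Both caps lie in the white tub, at (568,180) and (695,173). The tub is unmoved, the scoop is flat in its old place, and the arm is clear.

```bash
python3 -c "
from plant import r
print(r.finish_job())"
```

```text
the job is handed in; nothing more can be done
None
```

I tipped both caps into the empty white tub, which stayed where it was, set the scoop back flat on the bench and handed the job in at about 13 s; the hand-in returned no verdict.

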